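Set the stock tags at the coffee corner

ROBOT

A 6-joint arm with a two-finger parallel gripper is mounted at the origin on the work surface. World frame = base frame: x ahead of the robot, y to its left, z up, the work surface at z = 0. Lengths are in m, angles in rad, forces in N, time in s.
With the tool pointing down it reaches from about 0.35 to 0.775 m from the base axis. Payload 7.3 kg.
Tool frame: the origin (TCP) lies at the centre of the arm's flange, where the gripper is bolted on; the fingertips stand 178 mm ahead of it and the grasp point (between the pads) lies 159 mm ahead of it; z points along the fingers, y is the line along which they close (so a half turn about z gives the same grasp; the last joint's range is limited). The gripper opens to 92 mm and grips with 3 to 60 N. Pads are 19 mm wide; open, the fingers measure 130 mm over their backs; the gripper's body (75 mm by 190 mm) begins 47 mm behind the grasp point.
Start: joints at [-1.262, 0.342, 1.524, -0, 1.275, -0.146], TCP at [0.231, -0.472, 0.405] pointing down, gripper open.
Joint ranges: [-2.53, 2.53], [-0.77, 2.02], [0.04, 2.7], [-1, 4.14], [0.28, 2.66], [-3.11, 3.11]. Speed limits (rad/s): [2.57, 2.57, 3.14, 3.14, 3.14, 3.14].

INTERFACE

Orientations are given as [roll, pitch, yaw] about the fixed x, y, z axes, in that order (R = Rz(yaw) Ry(pitch) Rx(roll)).
In Python, from cell import telemetry, vision, ticket gives the robot as it stands.
- The arm moves only by the shell command python3 -m crank 'ROWS' [FORCE]. ROWS is JSON, a list of rows, each a list of 5 numbers: the gripper command: -1 is shut, 1 is fully open, values between are in proportion, then the shift along the tool's x, y, z in mm, then the turn about the tool's z in rad. In form: [[fingers, dx, dy, dz, roll], ...]. A call has 1 to 12 rows; each row is the pose to reach, as a shift and turn from the pose commanded when the call began, along the tool's axes at that moment; what a row does not reach only later rows make up. A row lasts 1/12 s, in which the tool goes at most 41.7 mm and 7.16 degrees, less where a joint would pass 70% of its speed; a pose out of reach is approached as far as the arm can. A call with a gripper value outside its range is refused whole. The fingers move at their own pace and stop on an object; FORCE is the grip in N (left out, the last holds). Time passes only in rows, so rows that repeat a pose let the fingers close. It gives the time, the measured TCP pose, the force, the opening and the grip force at its end, in the units of the state.
- telemetry.observe(): the state, without advancing time (a new reading comes with each control period).
- vision.read_camera(name): name is "scene" or "top" or "wrist"; returns (picture, depth): 480x640x3 uint8, red, green, blue; 480x640 float32, m along the optical axis (not along the pixel's ray), 0 where there is no reading.
- vision.get_calibration(name): a dict with "camera_matrix" (3x3 intrinsics, pixels), "rvec" (rotation vector, rad) and "tvec" (3), from world to camera coordinates, as OpenCV has them. Camera axes: x right, y down, z forward; pixel columns grow to the right and rows downward; lengths in m; the calibration is good to about 2 mm. The wrist camera is an equidistant fisheye: a pixel r from the principal point sees the ray r / f radians off the axis. A picture is of the moment at which its call begins: read the wrist's pose just before it. get_calibration takes no time and is no camera call; for the wrist camera it gives the pose at the moment of the call.
- ticket.hand_in(): hands the job in; it is judged then, once.
The state is a dict: "time": time; "qpos": joint angles; "qvel": joint speeds; "joint_efforts": joint torques, N m; "tool_pos": TCP position; "tool_rot": TCP orientation; "contact_force": force on the tool from outside, world axes, zero at the start; "torque": the same for the moment, N m; "opening": finger opening in m; "grip_force": force on a finger pad.
Only numpy, scipy, OpenCV 4.12 (cv2) and the standard library are available. Lean on these libraries where they do the work, as an engineer would, in place of code of your own. Each camera call takes 0.05 s, during which the arm holds its last target. There are 200 camera calls.

TASK

Each of the four supply bins on the coffee board has a hinged red/green stock tag standing in front of it, and some tags are out of date. With a gentle push of the fingertip, tip over the tags that are wrong, so that the bins that are full show green upwards and the bins that are not full show red. Only push the tags: do not lift or shift the tag stands, the bins or anything else on the table.

Things in the scene. Friction and masses are not known exactly. Their poses are not given: they have to be found in the camera images.
- stand_a: loose flip-tag stand, 500 g, on the 12 mm thick serving board: dark steel base 76 (x) x 64 (y) x 8 mm. Origin: centre of its underside; z up; x lies along the hinge, away from its own bin (bin centre at x = -120 mm, y = 0); y runs along the row of stands (130 mm apart), to the robot's left. Hinge rod parallel to x, 28 mm above the origin, between cheeks 32 mm high at x = +-32.5 mm
- tag_a (a joint): lean (rad) of the tag on stand_a: plate 52 (along hinge) x 4 x 45 mm high from the hinge, 20 g, swings freely. 0 = upright; it falls by its weight to a stop: +0.8 leans to the stand's +y, green face up; -0.8 leans to its -y, red face up. At rest its free edge is 32 mm beside and 31 mm above the hinge
- stand_b: loose flip-tag stand, 500 g, on the 12 mm thick serving board: dark steel base 76 (x) x 64 (y) x 8 mm. Origin: centre of its underside; z up; x lies along the hinge, away from its own bin (bin centre at x = -120 mm, y = 0); y runs along the row of stands (130 mm apart), to the robot's left. Hinge rod parallel to x, 28 mm above the origin, between cheeks 32 mm high at x = +-32.5 mm
- tag_b (a joint): lean (rad) of the tag on stand_b: plate 52 (along hinge) x 4 x 45 mm high from the hinge, 20 g, swings freely. 0 = upright; it falls by its weight to a stop: +0.8 leans to the stand's +y, green face up; -0.8 leans to its -y, red face up. At rest its free edge is 32 mm beside and 31 mm above the hinge
- stand_c: loose flip-tag stand, 500 g, on the 12 mm thick serving board: dark steel base 76 (x) x 64 (y) x 8 mm. Origin: centre of its underside; z up; x lies along the hinge, away from its own bin (bin centre at x = -120 mm, y = 0); y runs along the row of stands (130 mm apart), to the robot's left. Hinge rod parallel to x, 28 mm above the origin, between cheeks 32 mm high at x = +-32.5 mm
- tag_c (a joint): lean (rad) of the tag on stand_c: plate 52 (along hinge) x 4 x 45 mm high from the hinge, 20 g, swings freely. 0 = upright; it falls by its weight to a stop: +0.8 leans to the stand's +y, green face up; -0.8 leans to its -y, red face up. At rest its free edge is 32 mm beside and 31 mm above the hinge
- stand_d: loose flip-tag stand, 500 g, on the 12 mm thick serving board: dark steel base 76 (x) x 64 (y) x 8 mm. Origin: centre of its underside; z up; x lies along the hinge, away from its own bin (bin centre at x = -120 mm, y = 0); y runs along the row of stands (130 mm apart), to the robot's left. Hinge rod parallel to x, 28 mm above the origin, between cheeks 32 mm high at x = +-32.5 mm
- tag_d (a joint): lean (rad) of the tag on stand_d: plate 52 (along hinge) x 4 x 45 mm high from the hinge, 20 g, swings freely. 0 = upright; it falls by its weight to a stop: +0.8 leans to the stand's +y, green face up; -0.8 leans to its -y, red face up. At rest its free edge is 32 mm beside and 31 mm above the hinge
- bin_capsules: white open supply bin, loose, 100 x 100 x 55 mm, FULL, heaped with coffee capsules up to 72 mm above its underside; origin at the centre of its underside. It stands on the serving board behind (robot side of) one of the tag stands
- bin_sticks: white open supply bin, loose, 100 x 100 x 55 mm, FULL, heaped with paper sugar sticks up to 68 mm above its underside; origin at the centre of its underside. It stands on the serving board behind (robot side of) one of the tag stands
- bin_bare: white open supply bin, loose, 100 x 100 x 55 mm, NOT full: bare; origin at the centre of its underside. It stands on the serving board behind (robot side of) one of the tag stands
- bin_two_left: white open supply bin, loose, 100 x 100 x 55 mm, NOT full: only two capsules left on its floor; origin at the centre of its underside. It stands on the serving board behind (robot side of) one of the tag stands
- creamer: small white creamer pot, 44 mm across, 34 mm high, on the serving board in front of the tags; loose bystander; origin at its underside centre
- sugar_jar: amber sugar jar, 70 mm across, 110 mm high; loose bystander; origin at its underside centre
- tea_tin: yellow tea tin, 72 mm across, 120 mm high; loose bystander; origin at its underside centre
- mug: white mug, 84 mm across, 90 mm high; loose bystander; origin at its underside centre
- scoop: steel coffee scoop, 140 mm long, lying along the row on the serving board in front of the tags; loose bystander; origin at its underside at its middle, its handle to its -x
Mind the look-alikes: they are no part of the job. What is shaped like the stand_b but purple is not meant.

How it is judged:
At the end, for the whole second after the job is handed in: The tag in front of each full bin (bin_capsules, bin_sticks) rests leaning to its green stop (joint above 0.7) and that of each other bin (bin_bare, bin_two_left) to its red stop (below -0.7), all tags at rest; the stands upright and within 30 mm, and the bins within 20 mm, of where they began ((y of bin_capsules in the frame of stand_a above 0.065 m or y of bin_capsules in the frame of stand_a below -0.065 m or value of joint tag_a above 0.7 rad) and (y of bin_sticks in the frame of stand_a above 0.065 m or y of bin_sticks in the frame of stand_a below -0.065 m or value of joint tag_a above 0.7 rad) and (y of bin_bare in the frame of stand_a above 0.065 m or y of bin_bare in the frame of stand_a below -0.065 m or value of joint tag_a below -0.7 rad) and (y of bin_two_left in the frame of stand_a above 0.065 m or y of bin_two_left in the frame of stand_a below -0.065 m or value of joint tag_a below -0.7 rad) and velocity of joint tag_a between -0.1 and 0.1 rad/s and distance of each of stand_a, stand_b, stand_c, stand_d from where it was at the start of the episode below 0.03 m and linear speed of each of stand_a, stand_b, stand_c, stand_d below 0.01 m/s and angle between each of stand_a, stand_b, stand_c, stand_d's own z axis and vertical below 0.1 rad and (y of bin_capsules in the frame of stand_b above 0.065 m or y of bin_capsules in the frame of stand_b below -0.065 m or value of joint tag_b above 0.7 rad) and (y of bin_sticks in the frame of stand_b above 0.065 m or y of bin_sticks in the frame of stand_b below -0.065 m or value of joint tag_b above 0.7 rad) and (y of bin_bare in the frame of stand_b above 0.065 m or y of bin_bare in the frame of stand_b below -0.065 m or value of joint tag_b below -0.7 rad) and (y of bin_two_left in the frame of stand_b above 0.065 m or y of bin_two_left in the frame of stand_b below -0.065 m or value of joint tag_b below -0.7 rad) and velocity of joint tag_b between -0.1 and 0.1 rad/s and (y of bin_capsules in the frame of stand_c above 0.065 m or y of bin_capsules in the frame of stand_c below -0.065 m or value of joint tag_c above 0.7 rad) and (y of bin_sticks in the frame of stand_c above 0.065 m or y of bin_sticks in the frame of stand_c below -0.065 m or value of joint tag_c above 0.7 rad) and (y of bin_bare in the frame of stand_c above 0.065 m or y of bin_bare in the frame of stand_c below -0.065 m or value of joint tag_c below -0.7 rad) and (y of bin_two_left in the frame of stand_c above 0.065 m or y of bin_two_left in the frame of stand_c below -0.065 m or value of joint tag_c below -0.7 rad) and velocity of joint tag_c between -0.1 and 0.1 rad/s and (y of bin_capsules in the frame of stand_d above 0.065 m or y of bin_capsules in the frame of stand_d below -0.065 m or value of joint tag_d above 0.7 rad) and (y of bin_sticks in the frame of stand_d above 0.065 m or y of bin_sticks in the frame of stand_d below -0.065 m or value of joint tag_d above 0.7 rad) and (y of bin_bare in the frame of stand_d above 0.065 m or y of bin_bare in the frame of stand_d below -0.065 m or value of joint tag_d below -0.7 rad) and (y of bin_two_left in the frame of stand_d above 0.065 m or y of bin_two_left in the frame of stand_d below -0.065 m or value of joint tag_d below -0.7 rad) and velocity of joint tag_d between -0.1 and 0.1 rad/s and distance of each of bin_capsules, bin_sticks, bin_bare, bin_two_left from where it was at the start of the episode below 0.02 m); the robot touches nothing.
It fails at once if a tag stand is lifted off the board or shoved from its place (30 mm) (height (world z) of any of stand_a, stand_b, stand_c, stand_d above 0.022 m or distance of any of stand_a, stand_b, stand_c, stand_d from where it was at the start of the episode above 0.03 m).
It fails at once if a tag stand is pushed or squeezed hard (over 25 N) (contact force between any of the arm, the fingers and stand_a above 25 N or contact force between any of the arm, the fingers and stand_b above 25 N or contact force between any of the arm, the fingers and stand_c above 25 N or contact force between any of the arm, the fingers and stand_d above 25 N).
It fails at once if a supply bin is lifted or moved (20 mm) (height (world z) of any of bin_capsules, bin_sticks, bin_bare, bin_two_left above 0.022 m or distance of any of bin_capsules, bin_sticks, bin_bare, bin_two_left from where it was at the start of the episode above 0.02 m).
It fails at once if another thing on the table is moved (20 mm) (distance of any of creamer, sugar_jar, tea_tin, mug, scoop from where it was at the start of the episode above 0.02 m).
It also fails if it takes over 51 s, if anything falls off the work surface, if the arm or the gripper's body presses on something with over 40 N, if the wrist force passes 120 N, or if a joint passes its speed limit or range.

## Working session

There is one attempt and no reset: what is moved stays moved. The work goes in short steps, Python scripts to look and compute and a shell command to move; the robot and the scene stay as the last step left them, time stands still between calls to the robot, and variables do not carry over. Pictures are saved under pics/ and viewed, at most 10 in all, crops included, and the job is handed in when it is done.

```bash
mkdir -p pics; cat > h.py <<'E'
import numpy as np, cv2
from cell import telemetry, vision, ticket
def grab(n):
    p,d=vision.read_camera(n); c=vision.get_calibration(n); return p,d,c
def world(c,d):
    K=np.array(c["camera_matrix"]);R=cv2.Rodrigues(np.array(c["rvec"],float))[0];t=np.array(c["tvec"],float).ravel()
    v,u=np.mgrid[:480,:640]
    P=np.stack([(u-K[0,2])/K[0,0]*d,(v-K[1,2])/K[1,1]*d,d],-1)
    return (P-t)@R
def save(n,p): cv2.imwrite("pics/"+n,p[:,:,::-1])
E
python3 - <<'E'
from h import *
for n in("top","scene"):
    p,d,c=grab(n); save(n+"1.png",p); np.savez(n+".npz",p=p,d=d,W=world(c,d)); print(n,c)
print(telemetry.observe())
E
```

```text
top {'camera_matrix': array([[587.61331844,   0.        , 318.4574916 ],
       [  0.        , 587.61331844, 244.72297273],
       [  0.        ,   0.        ,   1.        ]]), 'rvec': array([ 2.15165736, -2.12837612,  0.12443952]), 'tvec': array([0.01012507, 0.48509594, 1.68408681])}
scene {'camera_matrix': array([[567.73666763,   0.        , 323.65604392],
       [  0.        , 567.73666763, 241.25657161],
       [  0.        ,   0.        ,   1.        ]]), 'rvec': array([ 1.0515154 ,  2.58781446, -0.81448175]), 'tvec': array([ 0.34339417, -0.23767201,  1.56413022])}
{'time': 0.1, 'qpos': array([-1.26200392e+00,  3.42638099e-01,  1.52491797e+00, -7.89938757e-06,
        1.27541049e+00, -1.45978335e-01]), 'qvel': array([ 1.41726794e-03, -3.23574493e-03, -2.11665248e-03, -6.99193770e-04,
       -8.09206558e-05,  2.43870077e-04]), 'joint_efforts': array([ 1.74347035e-03, -4.32004595e+01, -2.44694245e+01,  7.18561420e-02,
        5.25646994e-02, -6.47412730e-05]), 'tool_pos': array([ 0.23060095, -0.47150683,  0.40412328]), 'tool_rot': array([-3.14023226e+00, -1.92375819e-04,  4.54772913e-01]), 'contact_force': array([-0.84694337, -0.99512669,  0.1398614 ]), 'torque': array([ 0.00603828,  0.05041924, -0.01732012]), 'grip_force': 0.0, 'opening': 0.09180989638176576}
```

View pics/top1.png

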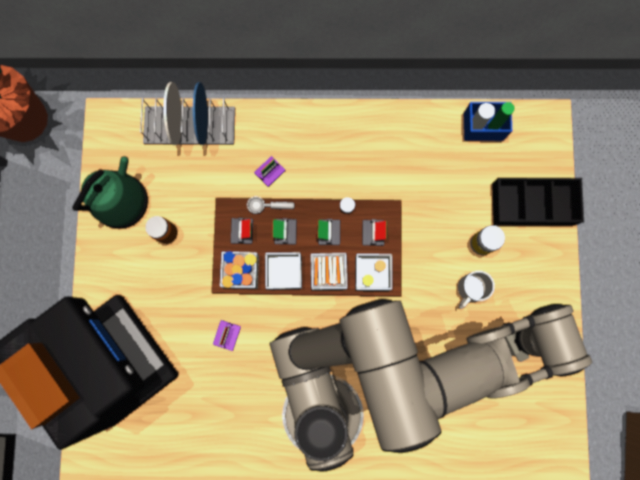

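View pics/scene1.png

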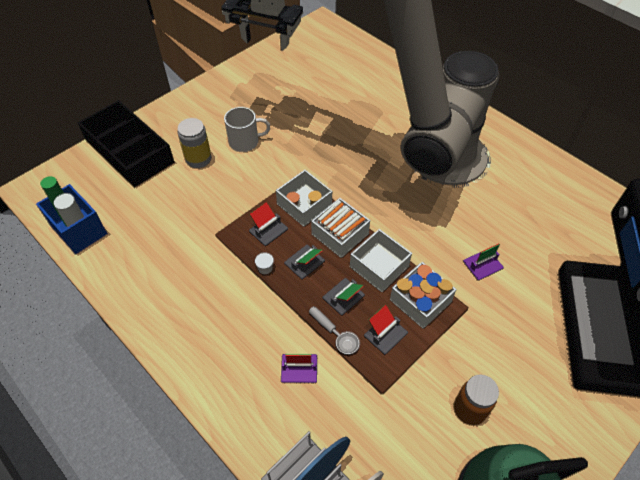

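The top view's left is the robot's +y. The bins from left to right are:

| Bin | Bin pixel | Tag | Tag pixel | Verdict |
|---|---|---|---|---|
| Capsules (full) | (238,268) | red | (245,230) | wrong |
| Bare | (283,271) | green | (279,230) | wrong |
| Sticks (full) | (328,270) | green | (324,231) | right |
| Two left | (374,271) | red | (379,232) | right |

The purple look-alikes at (270,171) and (227,335) are not part of the job. Next I'll take an enlarged crop and measure.

```bash
python3 - <<'E'
from h import *
z=np.load("top.npz");p,d,W=z["p"],z["d"],z["W"]
save("crop.png",cv2.resize(p[190:300,205:410],(800,430),interpolation=cv2.INTER_CUBIC))
hsv=cv2.cvtColor(p,cv2.COLOR_RGB2HSV);H,S,V=cv2.split(hsv)
roi=np.zeros(H.shape,bool);roi[215:247,215:400]=1
for n,m in(("red",((H<8)|(H>172))&(S>180)&(V>120)),("green",(H>45)&(H<85)&(S>120)&(V>60)),("dark",(S<60)&(V<110))):
    k,l,s,c=cv2.connectedComponentsWithStats((m&roi).astype(np.uint8))
    for i in range(1,k):
        if s[i,4]<30: continue
        w=W[l==i]; w=w[w[:,2]<.2]; print(n,c[i].round(1),s[i,:],np.median(w,0).round(4),np.percentile(w,3,0).round(3),np.percentile(w,97,0).round(3))
# bin row direction: bins' white rims
for u,v in((238,255),(283,255),(328,255),(374,255),(256,205),(347,205),(283,205)): print(u,v,W[v,u].round(3))
E
```

```text
red [245.6 228.4] [242 219   9  19 144] [0.5266 0.2258 0.0621] [0.503 0.214 0.046] [0.551 0.239 0.074]
red [380.6 230.4] [376 220  10  20 180] [ 0.5247 -0.1646  0.0608] [ 0.501 -0.175  0.043] [ 0.549 -0.151  0.075]
green [277.6 229. ] [273 220  10  19 178] [0.5253 0.1339 0.0611] [0.503 0.121 0.044] [0.551 0.146 0.075]
green [322.6 229.8] [318 220  10  20 173] [0.5245 0.0025 0.0598] [ 0.503 -0.009  0.043] [0.549 0.016 0.075]
dark [238.5 233.5] [231 218  21  26 145] [0.5027 0.2607 0.0208] [0.491 0.216 0.013] [0.561 0.276 0.042]
dark [286.7 234.2] [275 219  21  25 142] [0.5034 0.1086 0.0206] [0.491 0.085 0.011] [0.563 0.143 0.042]
dark [329.7 235.5] [318 219  22  26 113] [ 0.4992 -0.0176  0.0201] [ 0.489 -0.045  0.012] [0.562 0.014 0.046]
dark [371.1 235.7] [363 220  21  26 105] [ 0.497  -0.1379  0.0207] [ 0.49  -0.171  0.012] [ 0.562 -0.115  0.042]
238 255 [0.446 0.242 0.084]
283 255 [0.454 0.119 0.03 ]
328 255 [ 0.453 -0.013  0.051]
374 255 [ 0.451 -0.144  0.075]
256 205 [0.607 0.205 0.009]
347 205 [ 0.6   -0.067  0.052]
283 205 [0.604 0.122 0.025]
```

View pics/crop.png

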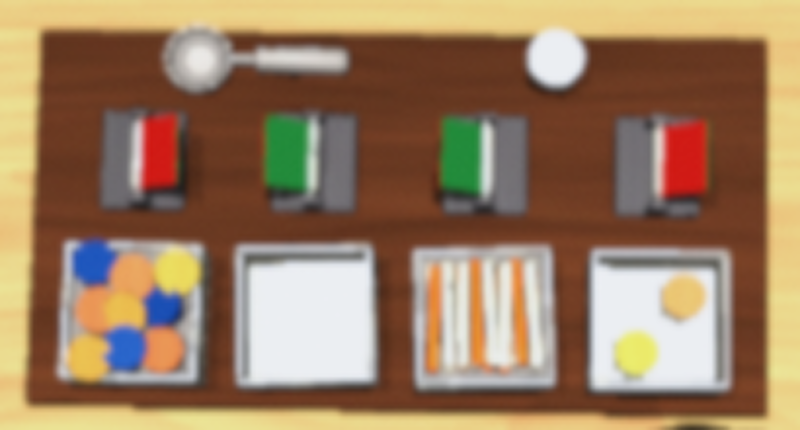

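The crop confirms it. From the left, capsules/red and bare/green are wrong, and sticks/green and two-left/red are right. The hinges are at about (0.526, 0.243) for the capsules tag and (0.526, 0.116) for the bare tag, with z = 0.040. I'll bring the shut fingers in between them at y = 0.18, with the tool's y along world x.

```bash
python3 -m crank '[[-1,28,-23,0,-0.07],[-1,56,-46,0,-0.14],[-1,84,-69,0,-0.21],[-1,112,-92,0,-0.28],[-1,140,-115,0,-0.35],[-1,168,-138,0,-0.42],[-1,196,-162,0,-0.49],[-1,224,-185,0,-0.56],[-1,252,-208,0,-0.63],[-1,276,-228,0,-0.70],[-1,276,-228,0,-0.70],[-1,276,-228,0,-0.70]]' 10; python3 -c "
from h import *
s=telemetry.observe();print(s)
y=s['tool_rot'][2];dx,dy=np.array([.526,.18])-s['tool_pos'][:2]
print('tool dx,dy',dx*np.cos(y)+dy*np.sin(y),dx*np.sin(y)-dy*np.cos(y),'roll',y-np.pi/2)"
```

```text
time: 1.1
tool_pos: [0.3788, -0.1442, 0.4046]
tool_rot: [-3.141, 0.0, 1.158]
contact_force: [-0.2, -0.4, -0.9]
opening: 0.0163
grip_force: 0.0
{'time': 1.1, 'qpos': array([-5.53337558e-01,  1.20843424e-01,  1.82031330e+00, -2.21681781e-04,
        1.20072724e+00, -1.40741232e-01]), 'qvel': array([-0.05578127,  0.00444533, -0.00536913, -0.01016759, -0.00149117,
       -0.00362009]), 'joint_efforts': array([ 1.44017190e+00, -3.05871606e+01, -2.33876377e+01,  2.69824807e-01,
        1.09089855e-01,  2.25942861e-02]), 'tool_pos': array([ 0.37875452, -0.14419282,  0.40458354]), 'tool_rot': array([-3.14127523e+00,  1.63742658e-04,  1.15828024e+00]), 'contact_force': array([-0.16359897, -0.37130582, -0.90300859]), 'torque': array([ 7.52236664e-05, -5.26196426e-02,  4.57548596e-02]), 'grip_force': 0.0, 'opening': 0.01625830031954047}
tool dx,dy 0.356030913224816 0.004919821149336978 roll -0.41251609171379133
```

```bash
python3 -m crank '[[-1,30,0,0,-0.05],[-1,65,1,0,-0.10],[-1,100,2,0,-0.15],[-1,136,2,0,-0.20],[-1,172,3,10,-0.25],[-1,208,3,20,-0.30],[-1,244,4,30,-0.35],[-1,280,4,40,-0.41],[-1,316,5,55,-0.41],[-1,345,5,70,-0.41],[-1,356,5,70,-0.41],[-1,356,5,70,-0.41]]'
python3 -m crank '[[-1,0,0,0,0],[-1,0,0,0,0],[-1,0,0,0,0]]'
python3 -c "
from h import *
p,d,c=grab('scene');save('s2.png',cv2.resize(p[150:400,200:500],(720,600)))"
```

```text
time: 2.1
tool_pos: [0.5276, 0.1787, 0.3334]
tool_rot: [-3.14, 0.001, 1.566]
contact_force: [-0.2, -0.2, -0.4]
opening: 0.0006
grip_force: 0.0
time: 2.35
tool_pos: [0.5268, 0.1764, 0.3356]
tool_rot: [3.14, 0.0, 1.563]
contact_force: [-0.2, 0.9, -0.1]
opening: 0.0006
grip_force: 0.0
```

View pics/s2.png

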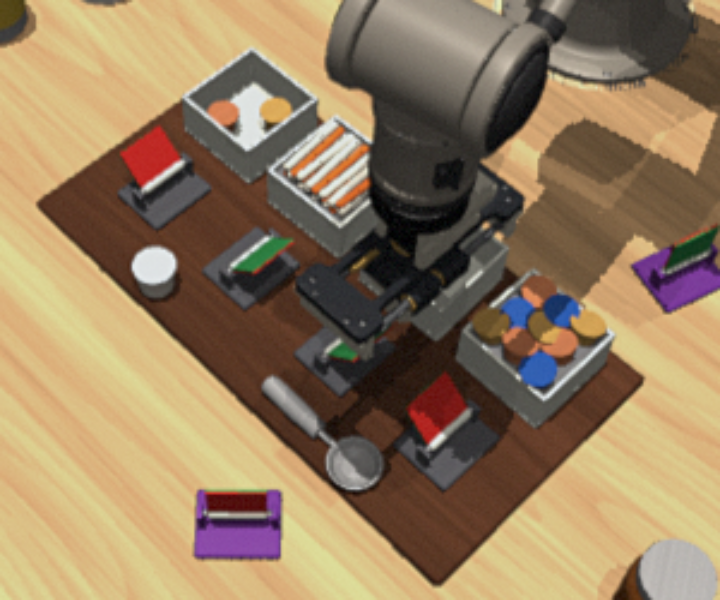

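The shut fingers sit above the gap between the bare tag (350,350) and the capsules tag (440,410). Now I'll descend.

```bash
python3 -m crank '[[-1,2,0,15,0],[-1,3,0,30,0],[-1,3,0,45,0],[-1,3,0,60,0],[-1,3,0,75,0],[-1,3,0,88,0],[-1,3,0,97,0],[-1,3,0,97,0],[-1,3,0,97,0]]'
```

```text
time: 3.15
tool_pos: [0.527, 0.1806, 0.238]
tool_rot: [3.142, 0.0, 1.564]
contact_force: [-0.4, -0.3, 0.5]
opening: 0.0
grip_force: 0.0
```

Next I push the capsules tag toward +y (tool +x) by 64 mm, then back off.

```bash
python3 -m crank '[[-1,8,0,0,0],[-1,16,0,0,0],[-1,22,0,0,0],[-1,28,0,0,0],[-1,34,0,0,0],[-1,40,0,0,0],[-1,46,0,0,0],[-1,52,0,0,0],[-1,58,0,0,0],[-1,63,0,0,0],[-1,63,0,0,0],[-1,63,0,0,0]]'
python3 -m crank '[[-1,-8,0,0,0],[-1,-20,0,0,0],[-1,-32,0,0,0],[-1,-44,0,0,0],[-1,-54,0,0,0],[-1,-60,0,0,0],[-1,-60,0,0,0],[-1,-60,0,0,0]]'
```

```text
time: 4.15
tool_pos: [0.5272, 0.2443, 0.2376]
tool_rot: [-3.142, 0.0, 1.565]
contact_force: [-0.9, -1.0, 0.2]
opening: 0.0003
grip_force: 0.0
time: 4.82
tool_pos: [0.5271, 0.1835, 0.2378]
tool_rot: [3.141, -0.0, 1.563]
contact_force: [0.8, 1.2, -0.0]
opening: 0.0004
grip_force: 0.0
```

```bash
python3 -c "
from h import *
p,d,c=grab('scene');save('s3.png',cv2.resize(p[200:400,250:490],(720,600)))"
```

```text
(no output)
```

View pics/s3.png

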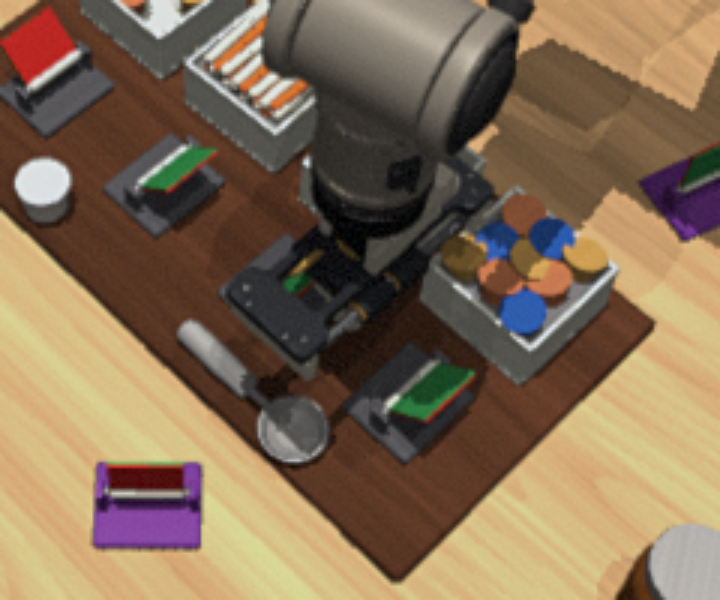

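The capsules tag (435,390) now shows green and its stand hasn't moved. The bare tag needs a push toward -y, ending with the tool at about y = 0.1155, so 68 mm.

```bash
python3 -m crank '[[-1,-8,0,0,0],[-1,-16,0,0,0],[-1,-24,0,0,0],[-1,-31,0,0,0],[-1,-37,0,0,0],[-1,-43,0,0,0],[-1,-49,0,0,0],[-1,-55,0,0,0],[-1,-61,0,0,0],[-1,-67,0,0,0],[-1,-67,0,0,0],[-1,-67,0,0,0]]'
python3 -m crank '[[-1,8,0,0,0],[-1,20,0,0,0],[-1,32,0,0,0],[-1,44,0,0,0],[-1,56,0,0,0],[-1,64,0,0,0],[-1,64,0,-20,0],[-1,64,0,-50,0],[-1,64,0,-80,0],[-1,64,0,-110,0],[-1,64,0,-140,0],[-1,64,0,-150,0]]'
python3 -m crank '[[-1,0,0,0,0],[-1,0,0,0,0],[-1,0,0,0,0],[-1,0,0,0,0]]'
python3 -c "
from h import *
p,d,c=grab('scene');save('s4.png',cv2.resize(p[150:400,200:500],(720,600)))"
```

```text
time: 5.87
tool_pos: [0.5266, 0.1167, 0.2377]
tool_rot: [3.142, -0.0, 1.564]
contact_force: [0.2, -0.0, 0.1]
opening: 0.0003
grip_force: 0.0
time: 6.87
tool_pos: [0.5272, 0.182, 0.3924]
tool_rot: [3.134, -0.001, 1.566]
contact_force: [1.3, 0.3, -0.6]
opening: 0.0007
grip_force: 0.0
time: 7.2
tool_pos: [0.5266, 0.1811, 0.3856]
tool_rot: [-3.138, 0.001, 1.565]
contact_force: [-0.5, -0.3, -0.7]
opening: 0.0003
grip_force: 0.0
```

View pics/s4.png

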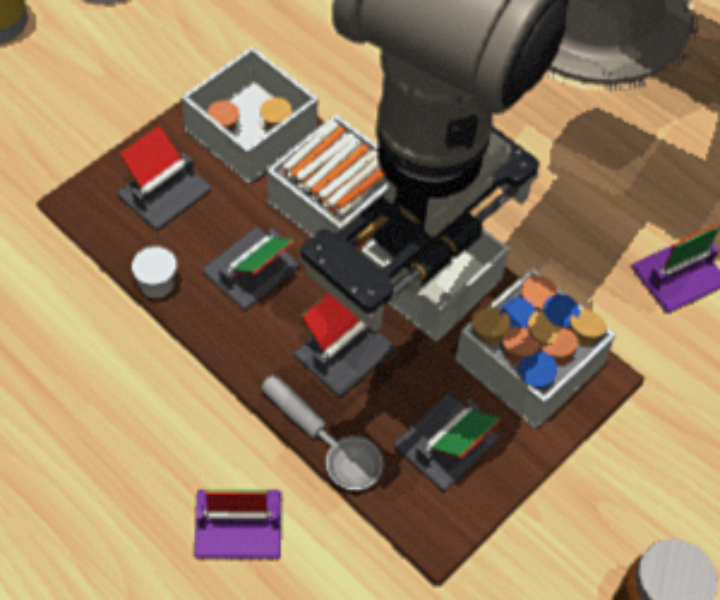

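All four tags now match their bins: two-left red (155,160), sticks green (260,255), bare red (335,320) and capsules green (460,435). The stands and bystanders are in their places and the arm is clear.

```bash
python3 -c "
from cell import ticket; print(ticket.hand_in())"
```

```text
the job is handed in; nothing more can be done
None
```

I tipped the capsules tag to green and the bare-bin tag to red; the last picture shows all four tags matching their bins and nothing visibly moved, and the job is handed in (no verdict was shown).

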